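# Set a stop collar's clamp screw on the stem flat

## Task

The stop collar on the valve gearbox's upright stem has slipped. Turn the collar round the stem until its sprung clamp screw drops onto the flat of the stem, then tighten the screw by pressing the end of its lever firmly down (at least 10 N, never more than 25 N), and let go. Do not force the lever (over 15 N) before the screw has dropped onto the flat, and leave the loose flange, wrench and bearing where they lie.

Things in the scene. Friction and masses are not known exactly. Their poses are not given: they have to be found in the camera images.
- gearbox: grey cast worm gearbox, fixed to the bench; housing 170 (x) x 150 (y) x 60 mm high, round cover 120 mm across with its top at 70 mm, on it a steel boss 54 mm across up to 109 mm. On its +y side, 165 mm out, an upright black handwheel 144 mm across, top at 142 mm. Origin: centre of the underside, straight below the stem axis; z up.
- stem_top (a point): stem axis at the stem's top (158 mm above the bench, 18 mm above the collar); axes as the gearbox's. Fixed steel stem, 34 mm round, with one lengthwise flat 6 mm deep (11 mm from the axis), seen on its end above the collar. The flat's direction is not measured: it faces within 0.42 rad either way of the gearbox's -x; at the start the screw is 0.98 to 2.42 rad off it, anticlockwise seen from above.
- collar: plain steel collar round the stem, 56 mm outside diameter, 30 mm high (110 to 140 mm above the bench). Origin: on the stem axis at mid height (125 mm). It only turns about the stem, held by friction (0.2 N m, up to about 0.35 N m with the screw's drag); grip it across its diameter from above, a finger on either side of the screw. Its own -x is the direction in which the screw stands out; z up.
- screw: level radial quarter-turn clamp screw, 14 mm thick, flat nose, out of a boss 24 mm across (to 37 mm from the axis). Origin: on its axis at mid lever hub, 55 mm from the stem axis when backed out, 125 mm above the bench; axes as the collar's. The lever's downswing pushes it in, 6.5 mm per rad. It starts to drop about 0.85 rad off square and is fully down only when square to the flat; pressing squares up the last 0.2 rad.
- lever: black lever on the screw's outer end: hub 20 mm across, 16 mm long; arm 12 mm wide, 10 mm thick; rounded end 16 mm across, 18 mm wide. It swings about the screw's axis on the collar's -y side; a light spring (about 0.15 N m against 0.09 friction) swings it slowly down (0.5 rad/s), and it stays where pressed. Origin: on the screw's axis; axes as the collar's with the arm 0.60 rad above level.
- lever_end (a point): centre of the lever's rounded end, 50 mm from the screw's axis, to be pressed from above. With the screw on the round it is 12 to 28 mm above the screw's axis (137 to 153 mm above the bench); square on the flat it drops to 14 to 28 mm below that axis (97 to 111 mm above the bench). On the flat it gives way by some 6 to 12 mm as it is pressed tight, about 1 mm for each 1.5 N.
- flange: loose bystander: dark steel ring 90 mm across, 16 mm high; origin at the centre of its underside
- wrench: loose bystander: open-ended wrench 160 mm long lying flat; origin at its middle underneath
- bearing: loose bystander: steel ring 48 mm across, 14 mm high; origin at the centre of its underside

How it is judged:
By the outcome, as a careful person would: the job done as asked, in the order asked, and still so for the second after the job is handed in, with the robot touching nothing.
It also fails if it takes over 72 s, if anything falls off the work surface, if the arm or the gripper's body presses on something with over 40 N, if the wrist force passes 120 N, or if a joint passes its speed limit or range.

## Robot

A 6-joint arm with a two-finger parallel gripper is mounted at the origin on the work surface. World frame = base frame: x ahead of the robot, y to its left, z up, the work surface at z = 0. Lengths are in mm, angles in rad, forces in N, time in s.
With the tool pointing down it reaches from about 350 to 850 mm from the base axis. Payload 8.1 kg.
Tool frame: the origin (TCP) lies at the very end of the fingers, on their centre line; the grasp point (between the pads) lies 19 mm behind it; y points along the fingers, x is the direction in which the jaws open and shut, and the axes are right-handed (so a half turn about y gives the same grasp; the last joint's range is limited). The gripper opens to 93 mm and grips with 3 to 60 N. Pads are 15 mm wide; open, the fingers measure 128 mm over their backs; the gripper's body (75 mm by 188 mm) begins 65 mm behind the grasp point.
Start: joints at [-1.231, 0.13, 1.488, -0, 1.523, -0.085], TCP at [247.303, -546.668, 184.535] pointing down, gripper open.
Joint ranges: [-2.96, 2.96], [-0.89, 2.26], [0.02, 2.5], [-1.34, 4.48], [0, 2.73], [-2.66, 2.66]. Speed limits (rad/s): [2.39, 2.39, 2.79, 3.14, 3.14, 3.14].

## Interface

Orientations are given as a unit quaternion [x, y, z, w].
In Python, from station import get_obs, read_camera, close_job gives the robot as it stands. The module is installed in compiled form; this text tells all that it offers.
- The arm moves only by the shell command python3 -m inch 'ROWS'. ROWS is a JSON object of lists of equal length, an entry for each row: "translation": the shift along the world's x, y, z normalised to -1 to 1, where 1 is 0.025 m, a list of three; "spin": the turn about the world's z normalised to -1 to 1, where 1 is 6 degrees; "claw": the closure, from -1 (fully open) to 1 (shut). A call has 1 to 10 rows; each row shifts and turns the pose as measured when the row begins; what a row does not reach is not made up. A row lasts 1/12 s, in which the tool goes at most 41.7 mm and 7.16 degrees, less where a joint would pass 70% of its speed; a pose out of reach is approached as far as the arm can. A call with a number of a shift or a turn outside -1 to 1 is refused whole. A call with a gripper value outside its range is refused whole. The fingers move at their own pace and stop on an object; the grip force is fixed at half the most. Time passes only in rows, so rows that do not move let the fingers close. It gives the time, the measured TCP pose, the force and the opening at its end, in the units of the state.
- get_obs(): the state, without advancing time (a new reading comes with each control period).
- read_camera(name): name is "side" or "top"; returns a dict with "color" (480x640x3 uint8, red, green, blue), "vfov" (degrees; the focal length in pixels is half the picture's height over the tangent of half this angle, whatever the lens; pixels are square), "cx", "cy" (the principal point, pixels), "k1" (the pictures are not rectified: a ray, as slopes to the right and down, at radius r is drawn at 1 + k1 r^2 times it, then the intrinsics apply), "extrinsics" (4x4, takes a point from world to camera coordinates). Camera axes: x right, y down, z forward; pixel columns grow to the right and rows downward; lengths in mm; the calibration is good to about 2 mm. A picture is of the moment at which its call begins. There is no depth.
- close_job(): hands the job in, once; it reports no verdict.
The state is a dict: "clock": time; "q": joint angles; "dq": joint speeds; "effort": joint torques, N m; "position": TCP position; "tcp_rot": TCP orientation; "force": force on the tool from outside, world axes, zero at the start; "moment": the same for the moment, N m; "grip_width": finger opening in mm.
Only numpy, scipy, OpenCV 4.12 (cv2) and the standard library are available. Lean on these libraries where they do the work, as an engineer would, in place of code of your own. Each camera call takes 0.05 s, during which the arm holds its last target.

## Working session

There is one attempt and no reset: what is moved stays moved. The work goes in short steps, Python scripts to look and compute and a shell command to move; the robot and the scene stay as the last step left them, time stands still between calls to the robot, and variables do not carry over. Pictures are saved under pics/ and viewed, and the job is handed in when it is done.

```bash
mkdir -p pics
cat > h.py <<'E'
import numpy as np, cv2, json
from station import get_obs, read_camera
def snap(n,fn):
    c=read_camera(n); cv2.imwrite('pics/'+fn,c['color'][:,:,::-1])
    np.savez('pics/'+fn[:-4]+'.npz',**{k:np.array(v) for k,v in c.items()}); return c
def load(fn): return dict(np.load('pics/'+fn+'.npz'))
def fK(c):
    f=240/np.tan(np.radians(float(c['vfov']))/2); return f
def proj(c,P):
    P=np.atleast_2d(P); E=np.array(c['extrinsics']); q=P@E[:3,:3].T+E[:3,3]
    s=q[:,:2]/q[:,2:]; r2=(s**2).sum(1,keepdims=True); s=s*(1+float(c['k1'])*r2)
    return s*fK(c)+[float(c['cx']),float(c['cy'])]
def ray(c,uv):
    d=(np.array(uv,float)-[float(c['cx']),float(c['cy'])])/fK(c); s=d.copy()
    for _ in range(30): s=d/(1+float(c['k1'])*(s@s))
    E=np.array(c['extrinsics']); R=E[:3,:3]
    return -R.T@E[:3,3], R.T@np.array([s[0],s[1],1])
def onz(c,uv,z):
    o,d=ray(c,uv); return o+d*(z-o[2])/d[2]
E
python3 - <<'E'
from h import *
for n in('side','top'):
    c=snap(n,n+'0.png'); print(n,c['vfov'],c['cx'],c['cy'],c['k1']); print(np.round(c['extrinsics'],3))
print(get_obs())
E
```

```text
side 44.68759579853761 319.8016515060728 232.85263386725194 0.028645200904289132
[[ 9.980000e-01 -6.300000e-02  1.000000e-02 -5.771780e+02]
 [-4.000000e-02 -7.440000e-01 -6.670000e-01  4.609100e+01]
 [ 4.900000e-02  6.650000e-01 -7.450000e-01  1.025951e+03]
 [ 0.000000e+00  0.000000e+00  0.000000e+00  1.000000e+00]]
top 51.025284032913106 314.19895855420293 244.60138425512008 -0.004492402784588579
[[ 1.30000e-02 -9.99000e-01  2.90000e-02 -6.29440e+01]
 [-9.98000e-01 -1.50000e-02 -5.40000e-02  5.86341e+02]
 [ 5.50000e-02 -2.80000e-02 -9.98000e-01  9.31334e+02]
 [ 0.00000e+00  0.00000e+00  0.00000e+00  1.00000e+00]]
{'clock': 0.1, 'q': array([-1.23137231e+00,  1.31096097e-01,  1.48917912e+00, -6.37696373e-06,
        1.52302075e+00, -8.53985412e-02]), 'dq': array([-0.00050118, -0.00219345, -0.0024135 ,  0.00123086, -0.0014774 ,
       -0.00088606]), 'effort': array([ 3.28704344e-03, -5.61339533e+01, -4.93096411e+01,  7.71478261e-02,
        2.92003871e-02, -6.49483582e-05]), 'position': array([ 247.11860725, -546.10462342,  183.5813697 ]), 'tcp_rot': array([-0.59380468,  0.38383139, -0.38287597,  0.59453803]), 'force': array([ 0.03983283,  0.1321788 , -0.23778141]), 'moment': array([-0.03449016, -0.0138866 , -0.01781853]), 'grip_width': 93.08674860858997}
```

View pics/side0.png

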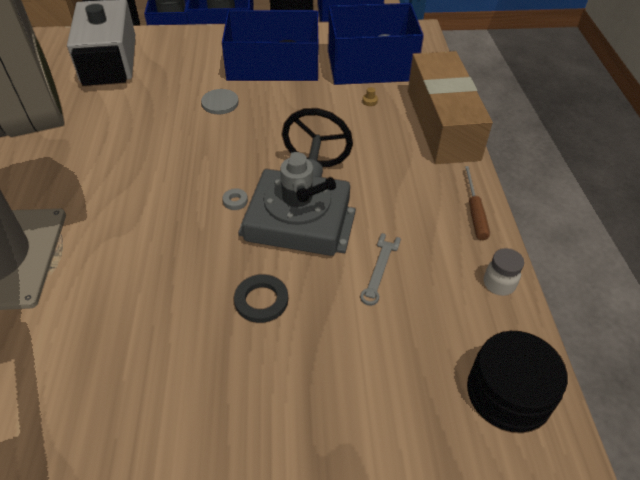

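View pics/top0.png

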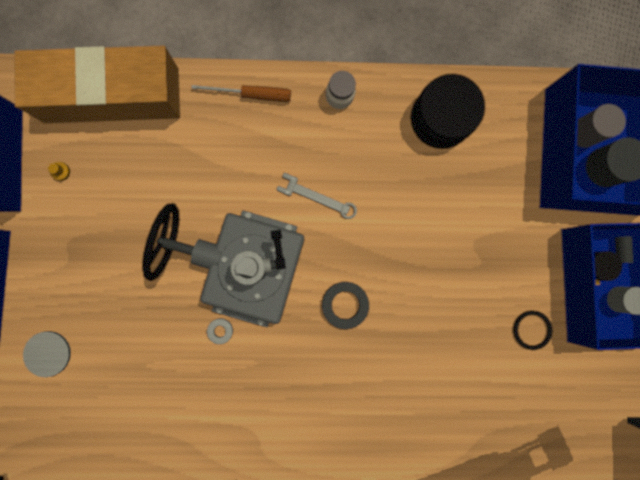

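The side view shows the gearbox near (298,205) with the black lever end at about (330,184). The top view shows the stem near (246,267), lever from about (278,265) to (277,235), and flange (345,305), bearing (219,331) and wrench (315,197). I'll zoom in next.

Run:
```python
from h import *
a=cv2.imread('pics/side0.png')[90:260,220:380]; b=cv2.imread('pics/top0.png')[195:335,190:320]
cv2.imwrite('pics/sz.png',cv2.resize(a,(560,595),interpolation=cv2.INTER_CUBIC))
cv2.imwrite('pics/tz.png',cv2.convertScaleAbs(cv2.resize(b[20:110,20:120],(660,594),interpolation=cv2.INTER_CUBIC),alpha=1.5))
```

```text
(no output)
```

View pics/sz.png

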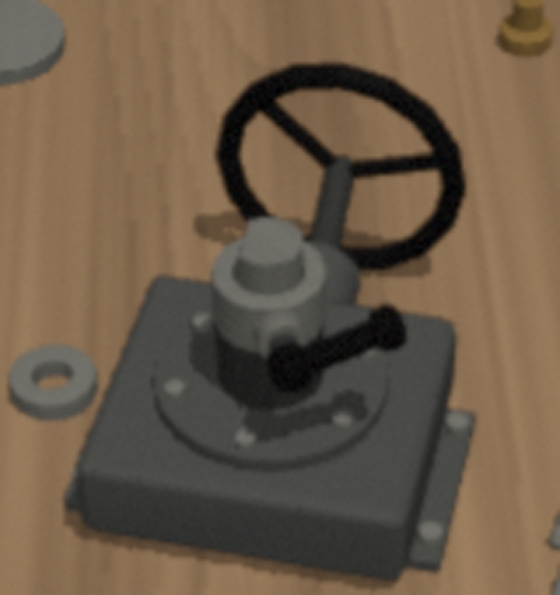

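View pics/tz.png

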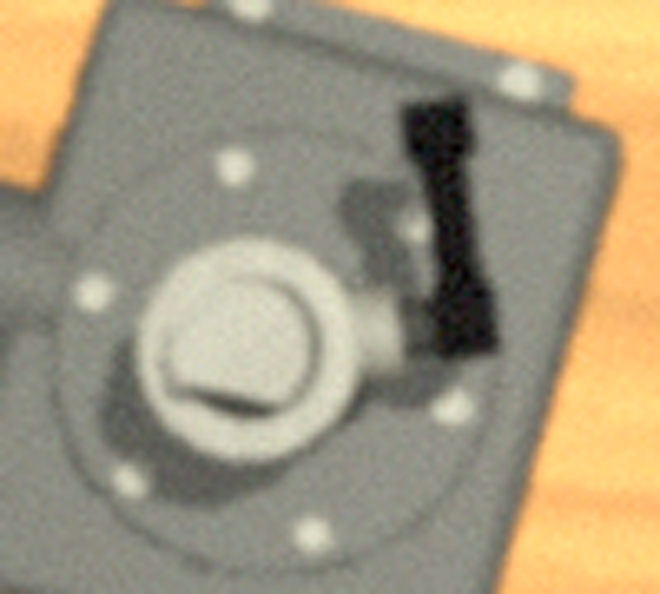

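Top view: the flat shows as the dark segment from zoom (165,388) to (275,412), facing image-down, which is -x. The screw points right, with the lever on the +x side.

Run:
```python
from h import *
from scipy.spatial.transform import Rotation as R
t=load('top0');s=load('side0')
T=lambda x,y:(x/6.6+210,y/6.6+215); S=lambda x,y:(x/3.5+220,y/3.5+90)
print('collar top',onz(t,T(250,350),140), onz(s,S(268,279),140))
print('collar L/R/T/B',[onz(t,T(*p),140).round(1) for p in((137,350),(362,350),(250,238),(250,462))])
print('stem',onz(t,T(240,345),158), onz(s,S(272,243),158))
a=onz(t,T(165,388),158);b=onz(t,T(275,412),158);d=b-a;print('flat',a,b,np.linalg.norm(d),np.degrees(np.arctan2(d[0],-d[1])), )
n=np.array([d[1],-d[0]]);print('flat normal deg',np.degrees(np.arctan2(n[1],n[0])))
print('hub',onz(t,T(465,322),135),onz(s,S(290,368),125)); print('end',onz(t,T(436,125),153),onz(s,S(388,328),145))
print('handwheel top/centre',onz(t,(161,243),70))
o=get_obs();print(R.from_quat(o['tcp_rot']).as_matrix().round(3))
```

```text
collar top [540.54801383  56.37795969 140.        ] [541.01529391  49.69624567 140.        ]
collar L/R/T/B [array([540.2,  84.2, 140. ]), array([540.9,  28.8, 140. ]), array([568.2,  56.9, 140. ]), array([513. ,  55.8, 140. ])]
stem [541.60326844  56.96116962 158.        ] [543.47201747  54.97734755 158.        ]
flat [530.99524037  74.78298048 158.        ] [525.56244918  48.20929423 158.        ] 27.123348264010474 -11.554469403609904
flat normal deg 168.44553059639009
hub [548.26795562   3.66661528 135.        ] [549.39657447   3.64403042 125.        ]
end [595.98971217  10.86280938 153.        ] [595.46637369   7.36881195 145.        ]
handwheel top/centre [583.06586058 217.35146704  70.        ]
[[ 0.412 -0.001  0.911]
 [-0.911  0.002  0.412]
 [-0.002 -1.     0.   ]]
```

Both views agree: axis about (541,56), collar diameter about 55.5, hub radius 53. The screw points at 278°, the flat faces 168°, so I turn the collar about -110°. The jaw needs to lie at +8°, which is a spin of +74° from here. Approaching above the part.

```bash
python3 -m inch '{"translation":[[0,0.2,1],[0.49,1,0.6],[0.49,1,0.4],[0.49,1,0],[0.49,1,0],[0.49,1,0],[0.49,1,0],[0.49,1,0],[0.49,1,0],[0.49,1,0]],"spin":[0,0.5,0.5,0.5,0.5,0.5,0.5,0.5,0.5,0.5],"claw":[-1,-1,-1,-1,-1,-1,-1,-1,-1,-1]}'
python3 -m inch '{"translation":[[0.49,1,0],[0.49,1,0],[0.49,1,0],[0.49,1,0],[0.49,1,0],[0.49,1,0],[0.49,1,0],[0.49,1,0],[0.49,1,0],[0.49,1,0]],"spin":[0.5,0.5,0.5,0.5,0.5,0.5,0.5,0.5,0.5,0.5],"claw":[-1,-1,-1,-1,-1,-1,-1,-1,-1,-1]}'
cat > st.py <<'E'
from h import *
from scipy.spatial.transform import Rotation as R
o=get_obs();m=R.from_quat(o['tcp_rot']).as_matrix()
print(round(o['clock'],2),o['position'].round(1),'yawx',np.degrees(np.arctan2(m[1,0],m[0,0])).round(1),'ydir',m[:,1].round(3),'F',o['force'].round(1),'M',o['moment'].round(2),'w',o['grip_width'].round(1),'q',o['q'].round(2))
E
python3 st.py
```

```text
clock: 0.93
position: [355.4, -307.2, 228.9]
tcp_rot: [-0.667, 0.234, -0.226, 0.67]
force: [0.7, -0.7, -1.2]
grip_width: 93.1
clock: 1.77
position: [479.3, -42.3, 225.3]
tcp_rot: [-0.705, 0.046, -0.034, 0.706]
force: [0.0, -0.4, -0.2]
grip_width: 92.9Traceback (most recent call last):
  File "st.py", line 4, in <module>
    print(round(o['clock'],2),o['position'].round(1),'yawx',np.degrees(np.arctan2(m[1,0],m[0,0])).round(1),'ydir',m[:,1].round(3),'F',o['force'].round(1),'M',o['moment'].round(2),'w',o['grip_width'].round(1),'q',o['q'].round(2))
                                                                                                                                                                                       ^^^^^^^^^^^^^^^^^^^^^
AttributeError: 'float' object has no attribute 'round'
```

```bash
sed -i "s/o\['grip_width'\].round(1)/round(o['grip_width'],1)/" st.py; python3 st.py
python3 -m inch '{"translation":[[0.6,1,0],[0.6,1,0],[0.6,0.9,0],[0.3,0.4,0],[0.1,0.2,0],[0,0,0]],"spin":[0.5,0.5,0.3,0,0,0],"claw":[-1,-1,-1,-1,-1,-1]}'; python3 st.py
```

```text
1.77 [479.3 -42.3 225.3] yawx -6.5 ydir [-0.017  0.002 -1.   ] F [ 0.  -0.4 -0.2] M [-0.06 -0.15 -0.01] w 92.9 q [-0.19 -0.19  1.73 -0.    1.62 -0.08]
clock: 2.27
position: [535.5, 55.1, 222.3]
tcp_rot: [-0.707, -0.006, 0.021, 0.707]
force: [-0.8, 0.5, -0.2]
grip_width: 92.8
2.27 [535.5  55.1 222.3] yawx 2.2 ydir [-0.021  0.001 -1.   ] F [-0.8  0.5 -0.2] M [-0.05 -0.1  -0.04] w 92.8 q [ 0.01 -0.03  1.58  0.    1.61 -0.03]
```

```bash
python3 -m inch '{"translation":[[0.2,0.04,0],[0.02,0,0],[0,0,0]],"spin":[0.8,0.2,0],"claw":[-1,-1,-1]}'; python3 st.py
python3 - <<'E'
from h import *
snap('top','t1.png');snap('side','s1.png')
a=cv2.imread('pics/s1.png')[60:260,220:420]; b=cv2.imread('pics/t1.png')[195:335,190:320]
cv2.imwrite('pics/z1.png',np.hstack([cv2.resize(a,(400,400)),cv2.resize(b,(371,400))]))
E
```

```text
clock: 2.52
position: [539.7, 53.6, 221.6]
tcp_rot: [0.706, 0.042, -0.058, -0.705]
force: [0.5, 0.3, 0.2]
grip_width: 92.9
2.52 [539.7  53.6 221.6] yawx 8.1 ydir [-0.024 -0.003 -1.   ] F [0.5 0.3 0.2] M [-0.02 -0.14  0.02] w 92.9 q [ 0.01 -0.01  1.57 -0.    1.61 -0.14]
```

View pics/z1.png

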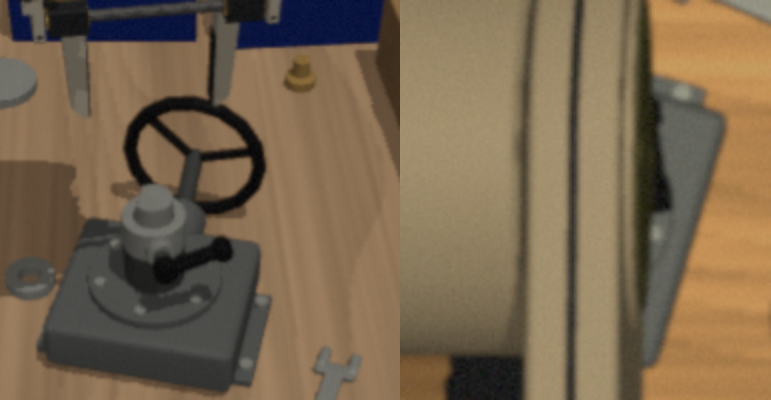

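The side view shows the fingers straddling the stem, with the lever and screw clear. The top view is blocked by the arm. Descending.

```bash
python3 -m inch '{"translation":[[0.08,0.08,-0.8],[0.03,0,-0.8],[0.03,0,-0.8],[0.02,0,-0.6],[0,0,-0.2],[0,0,0]],"spin":[0,0,0,0,0,0],"claw":[-1,-1,-1,-1,-1,-1]}'; python3 st.py
```

```text
clock: 3.12
position: [543.6, 51.4, 142.0]
tcp_rot: [0.706, 0.037, -0.05, -0.705]
force: [-0.2, 1.1, 0.7]
grip_width: 93.1
3.12 [543.6  51.4 142. ] yawx 7.1 ydir [-0.018 -0.003 -1.   ] F [-0.2  1.1  0.7] M [-0.05 -0.1  -0.  ] w 93.1 q [ 0.    0.03  1.67 -0.    1.46 -0.12]
```

```bash
python3 -m inch '{"translation":[[-0.08,0.16,-0.6],[-0.02,0.02,-0.5],[0,0.02,-0.1],[0,0,0]],"spin":[0.15,0,0,0],"claw":[-1,-1,-1,-1]}'; python3 st.py
```

```text
clock: 3.45
position: [542.3, 55.2, 114.3]
tcp_rot: [0.706, 0.043, -0.052, -0.705]
force: [-0.1, -0.2, 0.2]
grip_width: 92.9
3.45 [542.3  55.2 114.3] yawx 7.7 ydir [-0.014 -0.004 -1.   ] F [-0.1 -0.2  0.2] M [ 0.02 -0.03 -0.01] w 92.9 q [ 0.01  0.04  1.71 -0.    1.4  -0.12]
```

```bash
python3 -m inch '{"translation":[[0,0,-0.1],[0,0,0],[0,0,0],[0,0,0],[0,0,0],[0,0,0]],"spin":[0,0,0,0,0,0],"claw":[-0.2,-0.2,0.2,0.6,1,1]}'; python3 st.py
```

```text
clock: 3.95
position: [544.7, 54.8, 115.5]
tcp_rot: [0.707, 0.044, -0.05, -0.704]
force: [0.5, 0.1, -0.4]
grip_width: 57.7
3.95 [544.7  54.8 115.5] yawx 7.6 ydir [-0.009 -0.004 -1.   ] F [ 0.5  0.1 -0.4] M [-0.04 -0.1  -0.01] w 57.7 q [ 0.01  0.04  1.71 -0.    1.4  -0.12]
```

```bash
for i in 1 ; do python3 -m inch '{"translation":[[-0.08,0,-0.1],[0,0,0],[0,0,0]],"spin":[0,0,0],"claw":[1,1,1]}'; python3 st.py; done
```

```text
clock: 4.2
position: [542.9, 54.8, 113.4]
tcp_rot: [0.707, 0.044, -0.05, -0.704]
force: [0.3, -0.2, -0.5]
grip_width: 37.6
4.2 [542.9  54.8 113.4] yawx 7.6 ydir [-0.008 -0.004 -1.   ] F [ 0.3 -0.2 -0.5] M [-0.02 -0.05 -0.01] w 37.6 q [ 0.01  0.04  1.72 -0.    1.39 -0.12]
```

Width 37.6 is less than the 56 mm collar, which is wrong. Looking before doing anything else.

```bash
python3 - <<'E'
from h import *
snap('top','t2.png');snap('side','s2.png')
a=cv2.imread('pics/s2.png')[60:260,220:420]
cv2.imwrite('pics/z2.png',cv2.resize(a,(600,600),interpolation=cv2.INTER_CUBIC))
E
python3 st.py
```

```text
4.3 [542.4  54.7 113.2] yawx 7.6 ydir [-0.009 -0.004 -1.   ] F [ 3.7  0.3 -1.1] M [ 0.07 -0.69 -0.2 ] w 30.4 q [ 0.01  0.04  1.72 -0.    1.39 -0.12]
```

View pics/z2.png

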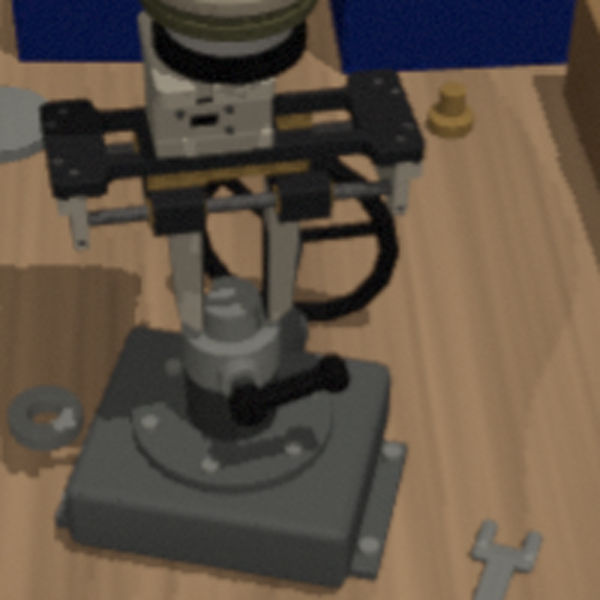

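```bash
python3 - <<'E'
from h import *
s=load('s2')
for P in((542.4,54.7,113.2),(541,56,158),(541,56,140),(541,56,125),(542,54.7,160),(542,84.7,113)):
    p=proj(s,P)[0]; print(P,p.round(1),((p-[220,60])*3).round(0))
E
python3 st.py
```

```text
(542.4, 54.7, 113.2) [297.6 179.4] [233. 358.]
(541, 56, 158) [296.2 159.1] [229. 297.]
(541, 56, 140) [296.4 167.2] [229. 322.]
(541, 56, 125) [296.6 173.8] [230. 341.]
(542, 54.7, 160) [296.8 158.7] [230. 296.]
(542, 84.7, 113) [296.7 167.8] [230. 323.]
4.3 [542.4  54.7 113.2] yawx 7.6 ydir [-0.009 -0.004 -1.   ] F [ 3.7  0.3 -1.1] M [ 0.07 -0.69 -0.2 ] w 30.4 q [ 0.01  0.04  1.72 -0.    1.39 -0.12]
```

Run:
```python
from h import *
s=load('s1')
c,sn=np.cos(.141),np.sin(.141)
for z in (221.6,235,248):
  for w in(-50,50): print(z,proj(s,(539.7+w*c,53.6+w*sn,z))[0].round(1))
a=cv2.imread('pics/s1.png')[40:180,230:390]
cv2.imwrite('pics/z1b.png',cv2.resize(a,(640,560),interpolation=cv2.INTER_CUBIC))
a=cv2.imread('pics/s2.png')[110:190,250:340]
cv2.imwrite('pics/z2b.png',cv2.convertScaleAbs(cv2.resize(a,(675,600),interpolation=cv2.INTER_CUBIC),alpha=1.5))
```

```text
221.6 [263.1 133.2]
221.6 [325.6 125.7]
235 [262.6 126.3]
235 [325.7 118.8]
248 [262.1 119.5]
248 [325.9 112. ]
```

View pics/z1b.png

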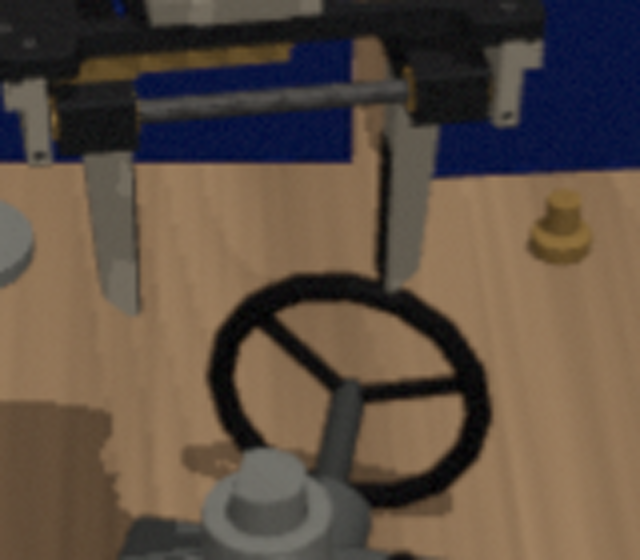

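View pics/z2b.png

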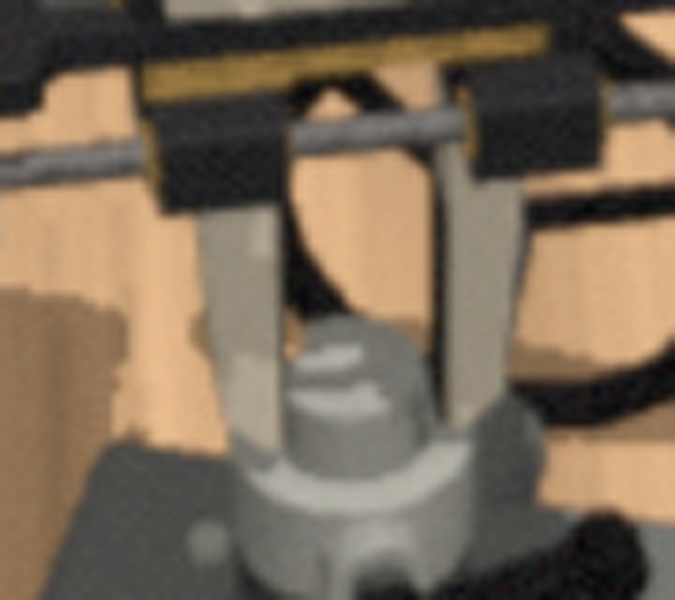

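The picture shows the fingers closed on the stem just above the collar, tips at about z=140 and not 113. In s1 the tips also sit about 27 mm higher than reported (row 116 against a predicted 133). So the true tip is roughly the reported z + 27. x and y fit. Opening, then going down about 27 mm more.

```bash
python3 -m inch '{"translation":[[0,0,0],[0,0,0],[0,0,0],[0,0,0],[0,0,0],[0,0,0],[0,0,0],[0,0,0]],"spin":[0,0,0,0,0,0,0,0],"claw":[-1,-1,-1,-1,-1,-1,-1,-1]}'; python3 st.py
```

```text
clock: 4.97
position: [542.6, 54.8, 113.1]
tcp_rot: [0.707, 0.044, -0.05, -0.704]
force: [-0.2, 0.4, 0.8]
grip_width: 78.8
4.97 [542.6  54.8 113.1] yawx 7.6 ydir [-0.008 -0.004 -1.   ] F [-0.2  0.4  0.8] M [-0.03 -0.05 -0.06] w 78.8 q [ 0.01  0.04  1.72 -0.    1.39 -0.12]
```

```bash
python3 -m inch '{"translation":[[-0.03,0.02,-0.4],[-0.02,0.02,-0.4],[0,0,-0.25],[0,0,0]],"spin":[0.05,0,0,0],"claw":[-1,-1,-1,-1]}'; python3 st.py;  python3 - <<'E'
from h import *
snap('side','s3.png')
a=cv2.imread('pics/s3.png')[110:210,250:350]
cv2.imwrite('pics/z3.png',cv2.convertScaleAbs(cv2.resize(a,(600,600),interpolation=cv2.INTER_CUBIC),alpha=1.5))
E
```

```text
clock: 5.3
position: [541.2, 55.9, 84.2]
tcp_rot: [0.707, 0.046, -0.052, -0.704]
force: [0.1, -0.9, 0.5]
grip_width: 92.7
5.3 [541.2  55.9  84.2] yawx 7.9 ydir [-0.008 -0.004 -1.   ] F [ 0.1 -0.9  0.5] M [-0.03 -0.11 -0.03] w 92.7 q [ 0.01  0.06  1.75 -0.    1.34 -0.13]
```

View pics/z3.png

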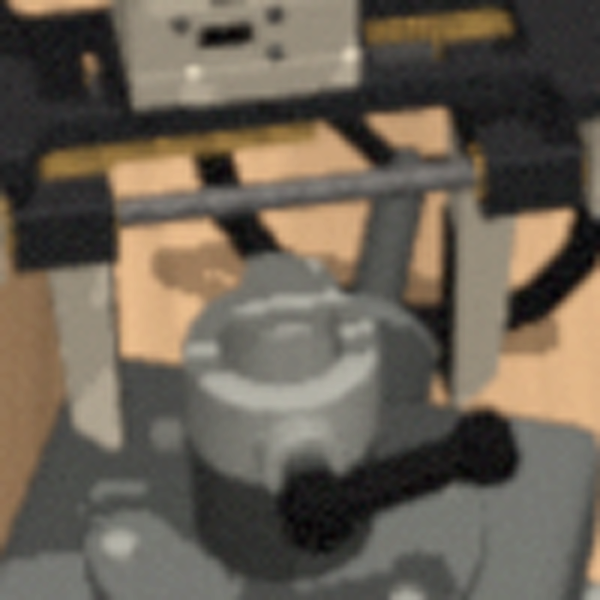

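The fingertips are now at px (269,185) and (327,177), beside the collar at about z=111. The lever is clear. Closing.

```bash
python3 -m inch '{"translation":[[0,0,0],[0,0,0],[0,0,0],[0,0,0],[0,0,0],[0,0,0],[0,0,0],[0,0,0]],"spin":[0,0,0,0,0,0,0,0],"claw":[1,1,1,1,1,1,1,1]}'; python3 st.py
```

```text
clock: 6.02
position: [540.9, 55.8, 85.0]
tcp_rot: [0.707, 0.046, -0.052, -0.704]
force: [0.3, -1.1, -2.8]
grip_width: 55.2
6.02 [540.9  55.8  85. ] yawx 7.9 ydir [-0.009 -0.004 -1.   ] F [ 0.3 -1.1 -2.8] M [ 0.   -0.35  0.03] w 55.2 q [ 0.01  0.06  1.75 -0.    1.34 -0.13]
```

```bash
python3 -m inch '{"translation":[[0,0,0],[0,0,0],[0,0,0],[0,0,0],[0,0,0],[0,0,0],[0,0,0]],"spin":[-0.5,-0.8,-0.8,-0.8,-0.8,-0.8,-0.8],"claw":[1,1,1,1,1,1,1]}'; python3 st.py
python3 - <<'E'
from h import *
snap('side','s4.png')
a=cv2.imread('pics/s4.png')[110:210,250:350]
cv2.imwrite('pics/z4.png',cv2.convertScaleAbs(cv2.resize(a,(600,600),interpolation=cv2.INTER_CUBIC),alpha=1.5))
E
```

```text
clock: 6.6
position: [539.8, 56.0, 85.1]
tcp_rot: [0.691, -0.156, 0.148, -0.69]
force: [-2.8, 0.6, 1.4]
grip_width: 55.2
6.6 [539.8  56.   85.1] yawx -24.9 ydir [-0.012  0.001 -1.   ] F [-2.8  0.6  1.4] M [-0.11  0.15  0.24] w 55.2 q [0.01 0.06 1.75 0.   1.35 0.44]
```

View pics/z4.png

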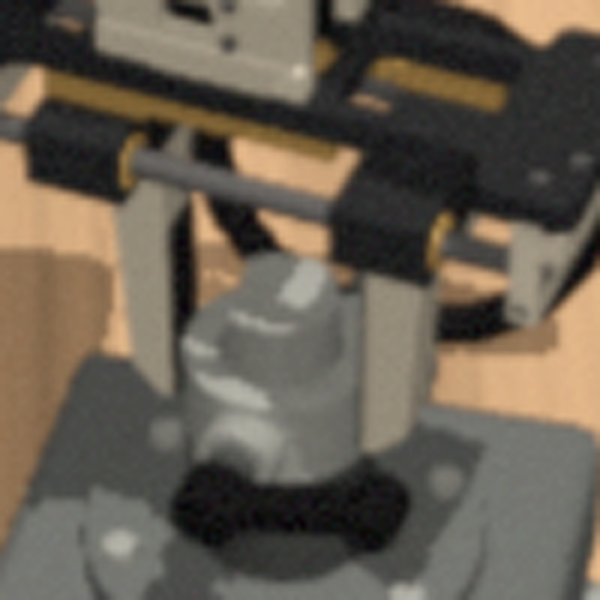

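The collar turns with the gripper: the screw boss is now at (235,440) in the zoom and the lever at (290,505). Continuing.

```bash
python3 -m inch '{"translation":[[0.04,0,0],[0,0,0],[0,0,0],[0,0,0],[0,0,0],[0,0,0],[0,0,0],[0,0,0]],"spin":[-0.8,-0.8,-0.8,-0.8,-0.8,-0.8,-0.8,-0.8],"claw":[1,1,1,1,1,1,1,1]}'; python3 st.py
python3 -m inch '{"translation":[[0,0,0],[0,0,0],[0,0,0],[0,0,0],[0,0,0],[0,0,0]],"spin":[-0.8,-0.8,-0.8,-0.8,-0.8,-0.5],"claw":[1,1,1,1,1,1]}'; python3 st.py
```

```text
clock: 7.32
position: [538.1, 57.0, 85.0]
tcp_rot: [-0.599, 0.381, -0.369, 0.6]
force: [-1.2, 3.9, 0.5]
grip_width: 55.2
7.32 [538.1  57.   85. ] yawx -64.0 ydir [-0.013  0.01  -1.   ] F [-1.2  3.9  0.5] M [0.13 0.03 0.32] w 55.2 q [0.   0.05 1.75 0.01 1.35 1.12]
clock: 7.82
position: [538.1, 58.5, 85.0]
tcp_rot: [-0.491, 0.512, -0.501, 0.496]
force: [-0.2, 1.7, -0.9]
grip_width: 55.0
7.82 [538.1  58.5  85. ] yawx -91.5 ydir [-0.006  0.016 -1.   ] F [-0.2  1.7 -0.9] M [-0.32  0.15  0.56] w 55.0 q [0.   0.05 1.76 0.02 1.34 1.6 ]
```

```bash
python3 -m inch '{"translation":[[0,0,0],[0,0,0],[0,0,0],[0,0,0]],"spin":[-0.6,-0.6,-0.3,0],"claw":[1,1,1,1]}'; python3 st.py
python3 - <<'E'
from h import *
snap('side','s5.png');snap('top','t5.png')
a=cv2.imread('pics/s5.png')[110:210,250:350]
b=cv2.imread('pics/t5.png')[215:315,200:300]
cv2.imwrite('pics/z5.png',cv2.convertScaleAbs(cv2.resize(np.hstack([a,b]),(800,400),interpolation=cv2.INTER_CUBIC),alpha=1.5))
E
```

```text
clock: 8.15
position: [538.3, 58.9, 85.0]
tcp_rot: [-0.449, 0.549, -0.539, 0.455]
force: [-0.9, 0.5, -0.1]
grip_width: 55.2
8.15 [538.3  58.9  85. ] yawx -100.6 ydir [-0.003  0.016 -1.   ] F [-0.9  0.5 -0.1] M [-0.48  0.27 -0.21] w 55.2 q [0.   0.04 1.76 0.02 1.34 1.75]
```

View pics/z5.png

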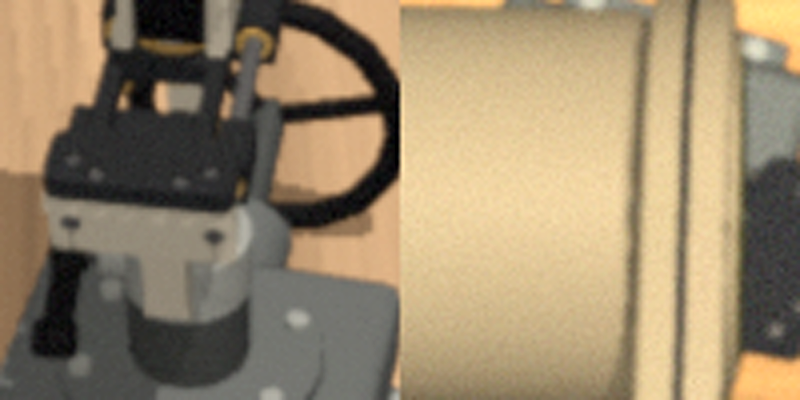

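The screw now points toward the base side. The lever end is visible at px (263,195) and points toward the camera. I'll let the spring swing it down and check again.

```bash
python3 -m inch '{"translation":[[0,0,0],[0,0,0],[0,0,0],[0,0,0],[0,0,0],[0,0,0],[0,0,0],[0,0,0],[0,0,0],[0,0,0]],"spin":[-0.15,0,0,0,0,0,0,0,0,0],"claw":[1,1,1,1,1,1,1,1,1,1]}'; python3 st.py
python3 - <<'E'
from h import *
snap('side','s6.png')
a=cv2.imread('pics/s6.png')[130:230,230:330]
cv2.imwrite('pics/z6.png',cv2.convertScaleAbs(cv2.resize(a,(600,600),interpolation=cv2.INTER_CUBIC),alpha=1.5))
# expected lever-end px, screw angle th, various heights
s=load('s6')
for th in (168,180):
  t=np.radians(th); sd=np.array([np.cos(t),np.sin(t)]); ta=np.array([-sd[1],sd[0]])  # collar -y = rot(+90) of s
  for ang in (.6,.3,0,-.3,-.5):
    rad=55-6.5*(.45-ang)
    p=np.r_[np.array([541,56])+sd*rad+ta*50*np.cos(ang),125+50*np.sin(ang)]
    print(th,ang,p.round(0),proj(s,p)[0].round(1))
E
```

```text
clock: 9.08
position: [538.3, 59.0, 85.0]
tcp_rot: [-0.446, 0.551, -0.541, 0.452]
force: [-0.9, 2.0, 0.6]
grip_width: 55.5
9.08 [538.3  59.   85. ] yawx -101.1 ydir [-0.002  0.016 -1.   ] F [-0.9  2.   0.6] M [-0.39  0.3  -0.25] w 55.5 q [0.   0.04 1.77 0.02 1.34 1.76]
168 0.6 [478.  27. 153.] [258.1 174.2]
168 0.3 [478.  21. 140.] [259.  183.1]
168 0 [480.  18. 125.] [260.4 190.7]
168 -0.3 [482.  20. 110.] [262.4 196.2]
168 -0.5 [484.  23. 101.] [264.  198.6]
180 0.6 [485.  15. 153.] [262.6 179.3]
180 0.3 [487.   8. 140.] [264.3 188.1]
180 0 [489.   6. 125.] [266.  195.5]
180 -0.3 [491.   8. 110.] [267.7 200.9]
180 -0.5 [492.  12. 101.] [268.8 203.1]
```

View pics/z6.png

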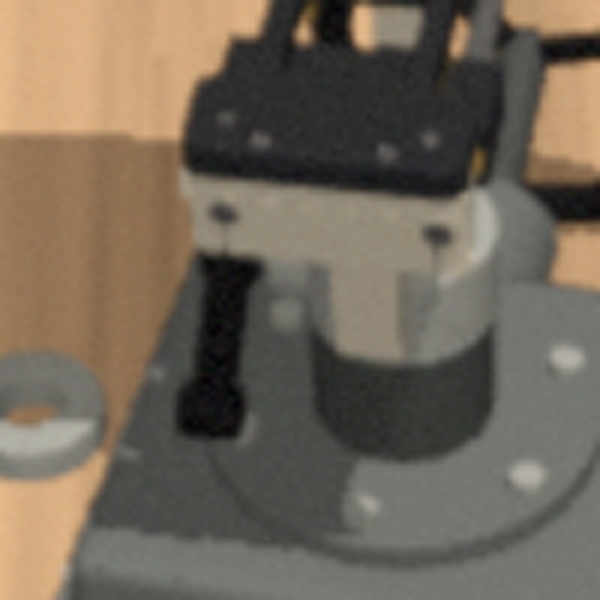

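The lever end is now at px (265.5,198.7). That matches a screw at about 169° and the lever at about -0.5 rad, so z ≈ 101, which is on the flat. Releasing and lifting.

```bash
python3 -m inch '{"translation":[[0,0,0],[0,0,0],[0,0,0],[0,0,0],[0,0,0],[0,0,0],[0,0,0]],"spin":[0,0,0,0,0,0,0],"claw":[-0.6,-0.6,-0.6,-0.6,-0.6,-0.6,-0.6]}'; python3 st.py
python3 -m inch '{"translation":[[0,0,0.8],[0,0,1],[0,0,1],[0,0,1],[0,0,0.5],[0,0,0]],"spin":[0,0,0,0,0,0],"claw":[-0.6,-0.6,-0.6,-0.6,-0.6,-0.6]}'; python3 st.py
```

```text
clock: 9.72
position: [539.6, 58.9, 85.7]
tcp_rot: [-0.445, 0.551, -0.542, 0.453]
force: [-0.3, 0.3, -0.2]
grip_width: 74.3
9.72 [539.6  58.9  85.7] yawx -101.1 ydir [ 0.     0.017 -1.   ] F [-0.3  0.3 -0.2] M [0.04 0.04 0.02] w 74.3 q [0.   0.04 1.76 0.02 1.33 1.76]
clock: 10.22
position: [536.4, 58.8, 195.0]
tcp_rot: [-0.447, 0.552, -0.54, 0.451]
force: [1.3, 0.2, -0.2]
grip_width: 74.1
10.22 [536.4  58.8 195. ] yawx -101.1 ydir [-0.006  0.017 -1.   ] F [ 1.3  0.2 -0.2] M [ 0.06 -0.03  0.01] w 74.1 q [ 0.   -0.03  1.64  0.02  1.54  1.77]
```

```bash
python3 -m inch '{"translation":[[0,-0.8,0],[0,-1,0],[0,-1,0],[0,-1,0],[0,-1,0],[0,-1,0],[0,-0.9,0],[0,-0.4,0],[0,0,0],[0,0,0]],"spin":[0.9,0.9,0.9,0.9,0.9,0.9,0.9,0.9,0.9,0.9],"claw":[0,0.5,1,1,1,1,1,1,1,1]}'; python3 st.py
python3 -m inch '{"translation":[[0,0,0],[0,0,0],[0,0,0],[0,0,0],[0,0,0],[0,0,0],[0,0,0]],"spin":[0.9,0.9,0.9,0.9,0.9,0.5,0],"claw":[1,1,1,1,1,1,1]}'; python3 st.py
python3 - <<'E'
from h import *
snap('side','s7.png');snap('top','t7.png')
b=cv2.imread('pics/s7.png')[100:240,220:360]
a=cv2.imread('pics/t7.png')[215:315,200:300]
cv2.imwrite('pics/tz7.png',cv2.convertScaleAbs(cv2.resize(a,(600,600),interpolation=cv2.INTER_CUBIC),alpha=1.5))
cv2.imwrite('pics/sz7.png',cv2.convertScaleAbs(cv2.resize(b,(560,560),interpolation=cv2.INTER_CUBIC),alpha=1.5))
E
```

```text
clock: 11.05
position: [533.2, -125.8, 186.2]
tcp_rot: [0.655, -0.278, 0.26, -0.653]
force: [-0.2, 0.8, 0.6]
grip_width: 12.0
11.05 [ 533.2 -125.8  186.2] yawx -44.7 ydir [-0.024  0.007 -1.   ] F [-0.2  0.8  0.6] M [-0.03 -0.02  0.04] w 12.0 q [-0.32  0.02  1.6  -0.    1.55  0.46]
clock: 11.63
position: [529.5, -126.2, 176.1]
tcp_rot: [0.706, -0.092, 0.067, -0.699]
force: [0.1, 0.6, 0.4]
grip_width: 0.2
11.63 [ 529.5 -126.2  176.1] yawx -12.9 ydir [-0.035 -0.005 -0.999] F [0.1 0.6 0.4] M [-0.05 -0.1  -0.05] w 0.2 q [-0.32  0.02  1.62 -0.02  1.53 -0.09]
```

View pics/tz7.png

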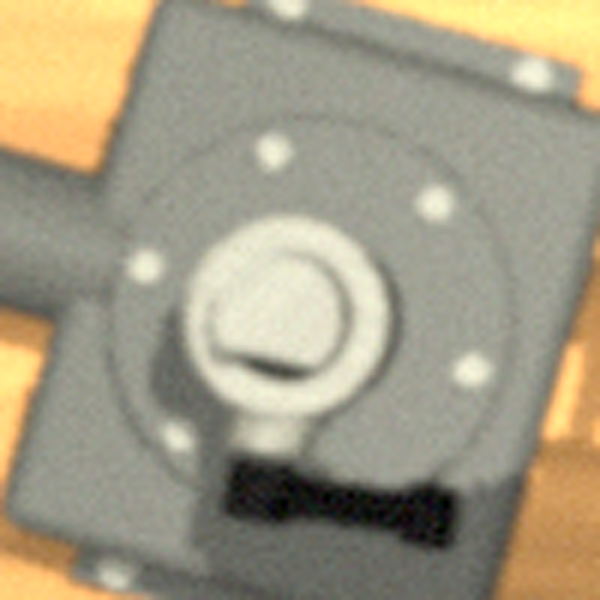

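View pics/sz7.png

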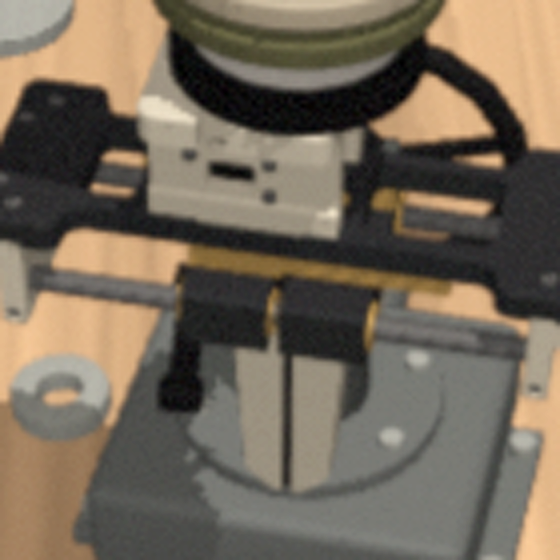

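Top: the lever end is at (272.2,300.8) and the screw is in line with the flat. Side: the lever end is at (265,197) and the fingertip at about (291.8,222).

Run:
```python
from h import *
s,t=load('s7'),load('t7')
def tri(a,b):
    o1,d1=ray(s,a);o2,d2=ray(t,b)
    k=np.linalg.lstsq(np.c_[d1,-d2],o2-o1,rcond=None)[0]
    p,q=o1+k[0]*d1,o2+k[1]*d2; return (p+q)/2,np.linalg.norm(p-q)
T=lambda x,y:(x/6+200,y/6+215)
E_=tri((265,197),T(433,515));print('end',E_)
print(onz(s,(265,197),101),onz(t,T(433,515),108))
print('hub top view z~130',onz(t,T(260,487),133))
a=onz(t,T(215,352),158);b=onz(t,T(305,375),158);d=b-a;print('flat n',np.degrees(np.arctan2(-d[0],d[1])),d)
a=onz(t,T(235,487),130)
for z in(176,190,203): print(z,proj(s,(529.5,-126.2,z)),proj(t,(529.5,-126.2,z)))
cv2.imwrite('pics/t7v.png',cv2.imread('pics/t7.png')[180:420,200:500])
```

```text
end (array([486.2038403 ,  17.50946313, 110.31680429]), np.float64(0.24599214001310854))
[485.76837572  26.97697275 101.        ] [485.94743946  17.63369971 108.        ]
hub top view z~130 [494.44297607  63.58446207 133.        ]
flat n 166.42223861339954 [ -5.78063857 -23.93494006   0.        ]
176 [[292.47748878 233.72688874]] [[362.2121619  276.47502314]]
190 [[292.22724158 227.13867785]] [[363.33958763 276.5547679 ]]
203 [[291.98895549 220.87024763]] [[364.42353444 276.63143609]]
```

View pics/t7v.png

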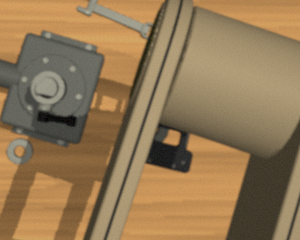

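The side ray again puts the tip about 26 mm above the reported z. Lever end is about (485,19), z 103–110, which is on the flat. I'll press about 3 mm outward of its centre, at TCP (484.5,16).

```bash
python3 -m inch '{"translation":[[-0.25,0.8,0.1],[-0.25,1,0.1],[-0.25,1,0],[-0.25,1,0],[-0.25,0.9,0],[-0.25,0.5,0],[-0.1,0.2,0],[0,0,0]],"spin":[0,0,0,0,0,0,0,0],"claw":[1,1,1,1,1,1,1,1]}'; python3 st.py
```

```text
clock: 12.4
position: [486.4, 12.9, 178.2]
tcp_rot: [0.705, -0.102, 0.076, -0.698]
force: [0.2, -0.1, -0.7]
grip_width: 0.4
12.4 [486.4  12.9 178.2] yawx -14.4 ydir [-0.037 -0.004 -0.999] F [ 0.2 -0.1 -0.7] M [-0.01 -0.1  -0.03] w 0.4 q [-0.07 -0.13  1.76 -0.01  1.55  0.18]
```

```bash
python3 -m inch '{"translation":[[-0.04,0.1,-0.8],[0,0.02,-0.8],[0,0,-0.7],[0,0,-0.4],[0,0,0],[0,0,0]],"spin":[0.3,0,0,0,0,0],"claw":[1,1,1,1,1,1]}'; python3 st.py
python3 - <<'E'
from h import *
snap('side','s8.png')
a=cv2.imread('pics/s8.png')[130:230,220:320]
cv2.imwrite('pics/z8.png',cv2.convertScaleAbs(cv2.resize(a,(600,600),interpolation=cv2.INTER_CUBIC),alpha=1.5))
E
```

```text
clock: 12.9
position: [487.8, 12.1, 109.5]
tcp_rot: [0.706, -0.091, 0.068, -0.699]
force: [-0.1, -0.4, 0.9]
grip_width: 0.7
12.9 [487.8  12.1 109.5] yawx -13.0 ydir [-0.033 -0.007 -0.999] F [-0.1 -0.4  0.9] M [-0.03 -0.1  -0.03] w 0.7 q [-0.07 -0.09  1.85 -0.01  1.41  0.16]
```

View pics/z8.png

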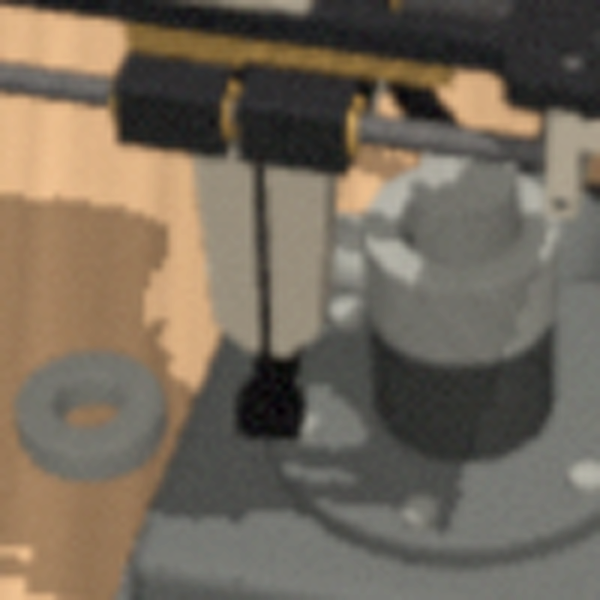

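The fingertip (265,350 in the zoom) sits right above the lever end (270,400). Pressing in small steps.

```bash
python3 -m inch '{"translation":[[0,0.12,-0.2],[0,0,-0.2],[0,0,0]],"spin":[0,0,0],"claw":[1,1,1]}'; python3 -m inch '{"translation":[[0,0,-0.2],[0,0,0]],"spin":[0,0],"claw":[1,1]}'; python3 -m inch '{"translation":[[0,0,-0.15],[0,0,0]],"spin":[0,0],"claw":[1,1]}'; python3 st.py
```

```text
clock: 13.2
position: [490.0, 14.6, 101.6]
tcp_rot: [0.706, -0.09, 0.07, -0.699]
force: [-0.2, 0.8, -0.6]
grip_width: 0.5
clock: 13.37
position: [490.6, 14.6, 96.9]
tcp_rot: [0.706, -0.089, 0.071, -0.699]
force: [-0.6, -0.6, 0.2]
grip_width: 0.4
clock: 13.53
position: [490.9, 14.7, 93.1]
tcp_rot: [0.706, -0.089, 0.071, -0.699]
force: [0.2, 0.4, -0.4]
grip_width: 0.4
13.53 [490.9  14.7  93.1] yawx -13.0 ydir [-0.026 -0.008 -1.   ] F [ 0.2  0.4 -0.4] M [-0.04 -0.06 -0.03] w 0.4 q [-0.07 -0.07  1.87 -0.01  1.38  0.16]
```

Correct the x drift and go on.

```bash
python3 -m inch '{"translation":[[-0.2,0,-0.1],[-0.05,0,0]],"spin":[0,0],"claw":[1,1]}'; python3 -m inch '{"translation":[[0,0,-0.12],[0,0,0]],"spin":[0,0],"claw":[1,1]}'; python3 -m inch '{"translation":[[0,0,-0.12],[0,0,0]],"spin":[0,0],"claw":[1,1]}'; python3 st.py
```

```text
clock: 13.7
position: [484.4, 14.7, 90.4]
tcp_rot: [0.706, -0.089, 0.071, -0.699]
force: [-0.4, -0.4, 0.1]
grip_width: 0.2
clock: 13.87
position: [483.9, 14.7, 87.2]
tcp_rot: [0.706, -0.089, 0.071, -0.699]
force: [-0.5, 0.7, -0.8]
grip_width: 0.6
clock: 14.03
position: [483.9, 14.7, 83.9]
tcp_rot: [0.706, -0.089, 0.071, -0.699]
force: [-0.5, -0.2, 0.0]
grip_width: 0.5
14.03 [483.9  14.7  83.9] yawx -13.0 ydir [-0.026 -0.008 -1.   ] F [-0.5 -0.2  0. ] M [-0.01 -0.02  0.02] w 0.5 q [-0.07 -0.08  1.89 -0.01  1.36  0.16]
```

```bash
python3 -m inch '{"translation":[[0,0,-0.12],[0,0,0]],"spin":[0,0],"claw":[1,1]}'; python3 -m inch '{"translation":[[0,0,-0.12],[0,0,0]],"spin":[0,0],"claw":[1,1]}'; python3 st.py
```

```text
clock: 14.2
position: [483.9, 14.7, 80.6]
tcp_rot: [0.706, -0.089, 0.071, -0.699]
force: [-0.3, -0.0, -0.5]
grip_width: 0.2
clock: 14.37
position: [484.7, 15.1, 77.9]
tcp_rot: [0.706, -0.088, 0.072, -0.699]
force: [-0.8, 0.3, 0.1]
grip_width: 0.6
14.37 [484.7  15.1  77.9] yawx -13.0 ydir [-0.025 -0.007 -1.   ] F [-0.8  0.3  0.1] M [-0.03 -0.03  0.03] w 0.6 q [-0.07 -0.08  1.9  -0.01  1.34  0.16]
```

```bash
python3 -m inch '{"translation":[[0,0,-0.1],[0,0,0]],"spin":[0,0],"claw":[1,1]}'; python3 -m inch '{"translation":[[0,0,-0.1],[0,0,0]],"spin":[0,0],"claw":[1,1]}'; python3 st.py
python3 - <<'E'
from h import *
snap('side','s9.png')
a=cv2.imread('pics/s9.png')[130:230,220:320]
cv2.imwrite('pics/z9.png',cv2.convertScaleAbs(cv2.resize(a,(600,600),interpolation=cv2.INTER_CUBIC),alpha=1.5))
E
```

```text
clock: 14.53
position: [485.2, 15.6, 75.9]
tcp_rot: [0.706, -0.088, 0.072, -0.699]
force: [0.6, -0.5, 0.6]
grip_width: 0.5
clock: 14.7
position: [485.7, 16.1, 74.1]
tcp_rot: [0.705, -0.088, 0.072, -0.7]
force: [-1.0, 0.7, 2.0]
grip_width: 0.7
14.7 [485.7  16.1  74.1] yawx -13.0 ydir [-0.023 -0.006 -1.   ] F [-1.   0.7  2. ] M [0.1  0.19 0.05] w 0.7 q [-0.07 -0.07  1.9  -0.01  1.34  0.16]
```

View pics/z9.png

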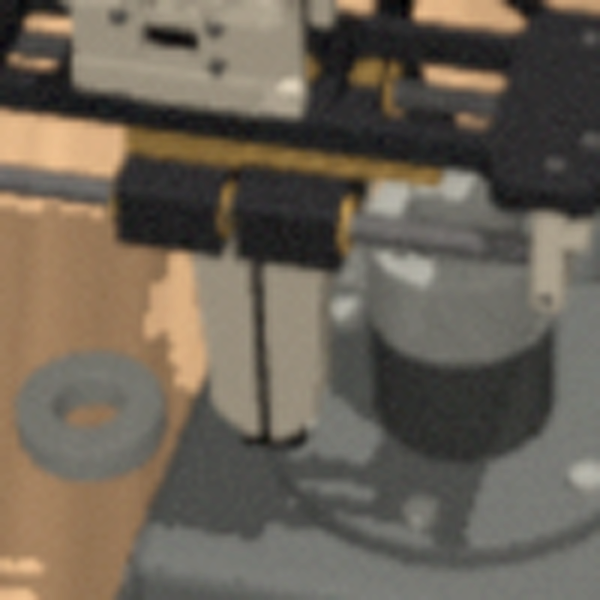

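The tip is now at the lever end, with black peeking out under it at (270,437), and the force is beginning (2 N). Pressing further in small steps.

```bash
python3 -m inch '{"translation":[[-0.03,-0.03,-0.1],[0,0,0]],"spin":[0,0],"claw":[1,1]}';python3 -m inch '{"translation":[[-0.02,-0.02,-0.1],[0,0,0]],"spin":[0,0],"claw":[1,1]}'; python3 st.py
```

```text
clock: 14.92
position: [486.2, 16.5, 72.9]
tcp_rot: [0.705, -0.087, 0.073, -0.7]
force: [-2.5, -0.3, 1.9]
grip_width: 0.6
clock: 15.08
position: [486.6, 17.0, 71.8]
tcp_rot: [0.704, -0.086, 0.073, -0.701]
force: [-2.9, -0.5, 3.6]
grip_width: 0.5
15.08 [486.6  17.   71.8] yawx -12.9 ydir [-0.018 -0.002 -1.   ] F [-2.9 -0.5  3.6] M [ 0.03  0.52 -0.01] w 0.5 q [-0.07 -0.07  1.91 -0.    1.33  0.16]
```

```bash
python3 -m inch '{"translation":[[-0.04,-0.06,-0.12],[-0.02,-0.03,-0.08]],"spin":[0,0],"claw":[1,1]}';python3 -m inch '{"translation":[[-0.02,-0.04,-0.1],[-0.02,-0.02,-0.08]],"spin":[0,0],"claw":[1,1]}'; python3 st.py
```

```text
clock: 15.25
position: [487.5, 17.3, 69.8]
tcp_rot: [-0.702, 0.084, -0.075, 0.703]
force: [-5.0, 5.3, 15.1]
grip_width: 0.3
clock: 15.42
position: [487.9, 18.1, 68.4]
tcp_rot: [-0.701, 0.083, -0.075, 0.704]
force: [-5.7, 4.0, 15.7]
grip_width: 0.9
15.42 [487.9  18.1  68.4] yawx -12.9 ydir [-0.01   0.006 -1.   ] F [-5.7  4.  15.7] M [0.85 1.05 0.04] w 0.9 q [-0.07 -0.08  1.91  0.01  1.31  0.15]
```

```bash
python3 - <<'E'
from h import *
snap('side','s10.png');snap('top','t10.png')
a=cv2.imread('pics/s10.png')[130:230,220:320]
cv2.imwrite('pics/z10.png',cv2.convertScaleAbs(cv2.resize(a,(600,600),interpolation=cv2.INTER_CUBIC),alpha=1.5))
E
python3 st.py
```

```text
15.52 [487.9  18.   68.4] yawx -12.9 ydir [-0.01   0.006 -1.   ] F [-4.5  6.4 14.8] M [1.15 0.88 0.05] w 0.7 q [-0.07 -0.08  1.91  0.01  1.31  0.15]
```

View pics/z10.png

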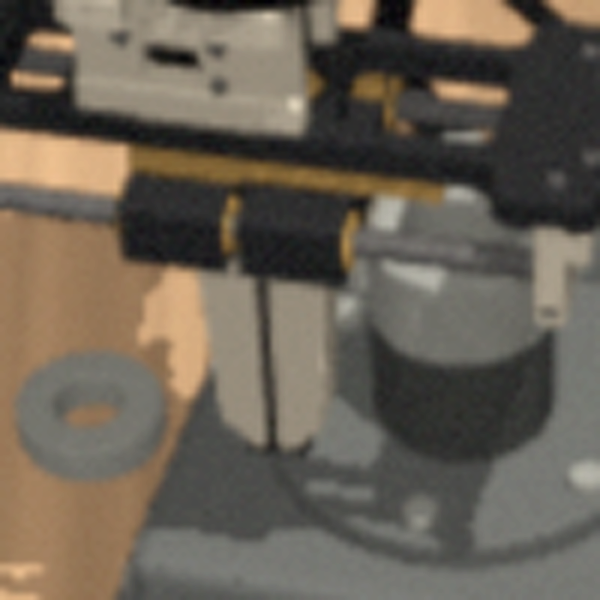

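```bash
python3 -m inch '{"translation":[[-0.02,-0.03,-0.1],[0,0,-0.05]],"spin":[0,0],"claw":[1,1]}'; python3 st.py
```

```text
clock: 15.68
position: [488.2, 18.7, 67.7]
tcp_rot: [-0.7, 0.082, -0.076, 0.705]
force: [-7.3, -0.2, 13.2]
grip_width: 0.5
15.68 [488.2  18.7  67.7] yawx -12.8 ydir [-0.008  0.008 -1.   ] F [-7.3 -0.2 13.2] M [0.06 1.4  0.05] w 0.5 q [-0.07 -0.08  1.92  0.01  1.31  0.15]
```

```bash
python3 -m inch '{"translation":[[0,-0.06,-0.12],[0,-0.03,-0.1]],"spin":[0,0],"claw":[1,1]}'; python3 st.py
```

```text
clock: 15.85
position: [489.0, 18.9, 66.0]
tcp_rot: [-0.699, 0.081, -0.076, 0.707]
force: [-9.4, 5.8, 21.8]
grip_width: 0.4
15.85 [489.   18.9  66. ] yawx -12.8 ydir [-0.006  0.012 -1.   ] F [-9.4  5.8 21.8] M [1.31 1.77 0.1 ] w 0.4 q [-0.08 -0.07  1.92  0.01  1.3   0.14]
```

The total is about 24 N, near the limit. Backing off now.

```bash
python3 -m inch '{"translation":[[0,0,0.4],[0,0,0.8],[0,-0.1,1],[0,-0.1,1],[0,-0.1,1],[0,-0.3,0.8]],"spin":[0,0,0,0,0,0],"claw":[1,1,1,1,1,1]}'; python3 st.py
python3 -m inch '{"translation":[[0,-1,0.1],[0,-1,0.1],[0,-1,0.1],[0,-1,0.1],[0,-1,0],[0,-0.8,0],[0,-0.4,0],[0,0,0],[0,0,0]],"spin":[0,0,0,0,0,0,0,0,0],"claw":[1,1,1,1,1,1,1,1,1]}'; python3 st.py
python3 - <<'E'
from h import *
snap('side','s11.png');snap('top','t11.png')
b=cv2.imread('pics/s11.png')[130:230,220:320]
a=cv2.imread('pics/t11.png')[215:315,200:300]
cv2.imwrite('pics/z11.png',cv2.convertScaleAbs(cv2.resize(np.hstack([a,b]),(800,400),interpolation=cv2.INTER_CUBIC),alpha=1.5))
E
```

```text
clock: 16.35
position: [482.5, 3.4, 188.7]
tcp_rot: [-0.7, 0.086, -0.071, 0.706]
force: [0.9, 0.2, -0.4]
grip_width: 0.4
16.35 [482.5   3.4 188.7] yawx -12.7 ydir [-0.02  0.01 -1.  ] F [ 0.9  0.2 -0.4] M [ 0.01 -0.15  0.  ] w 0.4 q [-0.11 -0.17  1.78  0.01  1.56  0.12]
clock: 17.1
position: [483.8, -161.9, 205.0]
tcp_rot: [-0.702, 0.083, -0.074, 0.704]
force: [0.2, 1.0, 0.5]
grip_width: 0.2
17.1 [ 483.8 -161.9  205. ] yawx -12.8 ydir [-0.012  0.004 -1.   ] F [0.2 1.  0.5] M [-0.05 -0.1  -0.03] w 0.2 q [-0.42 -0.11  1.69 -0.    1.57 -0.2 ]
```

View pics/z11.png

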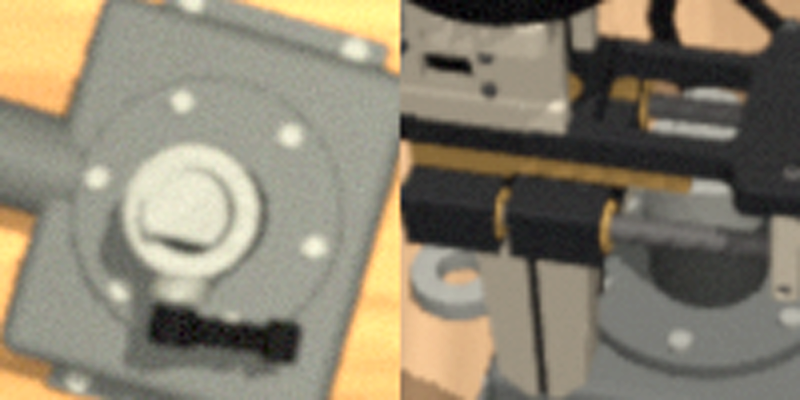

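View pics/t11.png

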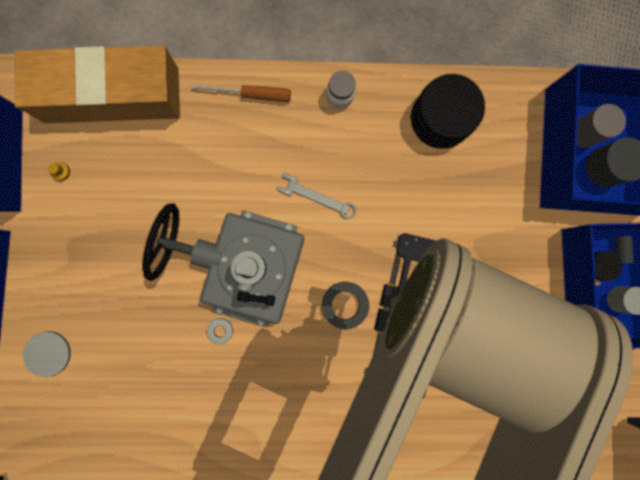

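The flange, bearing and wrench are unmoved and the screw is square with the flat. I'll clear the side view to check the lever height.

```bash
python3 -m inch '{"translation":[[-0.3,-1,0.2],[-0.3,-1,0.2],[-0.3,-1,0.2],[-0.3,-1,0.2],[-0.3,-1,0],[-0.3,-1,0],[-0.3,-1,0],[-0.3,-0.5,0],[0,0,0],[0,0,0]],"spin":[0,0,0,0,0,0,0,0,0,0],"claw":[1,1,1,1,1,1,1,1,1,1]}'
python3 - <<'E'
from h import *
snap('side','s12.png');snap('top','t12.png')
b=cv2.imread('pics/s12.png')[130:230,220:320]
a=cv2.imread('pics/t12.png')[215:315,200:300]
cv2.imwrite('pics/z12.png',cv2.convertScaleAbs(cv2.resize(np.hstack([a,b]),(800,400),interpolation=cv2.INTER_CUBIC),alpha=1.5))
E
```

```text
clock: 18.03
position: [425.3, -342.5, 225.5]
tcp_rot: [-0.701, 0.075, -0.067, 0.706]
force: [0.1, 0.2, 0.4]
grip_width: 0.8
```

View pics/z12.png

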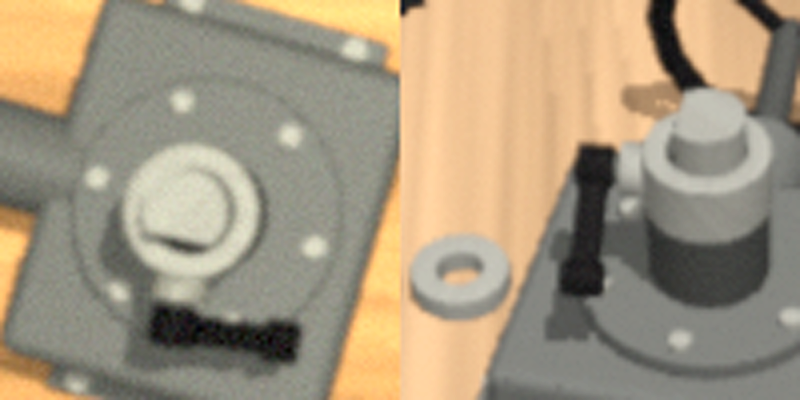

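Run:
```python
from h import *
def blob(fn,box,th=45):
    im=cv2.cvtColor(cv2.imread('pics/'+fn+'.png'),cv2.COLOR_BGR2GRAY); x0,y0,x1,y1=box
    c=cv2.resize(im[y0:y1,x0:x1],None,fx=8,fy=8,interpolation=cv2.INTER_CUBIC); m=(c<th).astype(np.uint8)
    n,l,st,ce=cv2.connectedComponentsWithStats(m); i=1+np.argmax(st[1:,4]); x,y,w,h,a=st[i]
    return np.array([x0+x/8,y0+y/8,x0+(x+w)/8,y0+(y+h)/8])
for f in('s6','s7','s12'): print(f,blob(f,(256,188,275,210),38).round(2))
for f in('t7','t12'): print(f,blob(f,(230,285,285,312),38).round(2))
s,t=load('s12'),load('t12')
def tri(a,b):
    o1,d1=ray(s,a);o2,d2=ray(t,b)
    k=np.linalg.lstsq(np.c_[d1,-d2],o2-o1,rcond=None)[0]
    p,q=o1+k[0]*d1,o2+k[1]*d2; return ((p+q)/2).round(1),np.linalg.norm(p-q).round(1)
print('end',tri((265.7,198.8),(270.5,300.0)),'hub',tri((220+198/4,130+163/4),(200+173/4,215+324/4)))
```

```text
s6 [259.   188.   271.38 203.62]
s7 [259.25 188.   271.25 203.38]
s12 [260.12 188.   270.88 204.38]
t7 [237.62 291.75 276.12 306.5 ]
t12 [237.25 291.5  274.75 305.38]
end (array([487. ,  20.8, 102.8]), np.float64(0.0)) hub (array([494.7,  64.4, 126.5]), np.float64(0.6))
```

The lever end has gone from z≈110 before the press to z≈103 after, and was still there 2 s after release. The screw stands at about 170° against the flat's 166–168°. Handing in.

```bash
python3 -c "
from station import close_job; print(close_job())"
```

```text
the job is handed in; nothing more can be done
None
```

I turned the collar about 109° clockwise until the screw dropped onto the flat. I then let go, pressed the lever end down with closed fingertips, backed the arm off and handed the job in at about 18 s.

**Final checks**
- **Screw on the flat:** it points at about 170°, and the flat faces 166–168° from the pictures. Before pressing, the lever had already swung down below the screw's axis.
- **Lever tightened:** its end dropped from about z 110 to z 103 and was still there about 1.5–2 s after release. The 103 figure is good to a few millimetres.
- **Bystanders:** the flange, wrench and bearing look unmoved in the top view, and the arm touches nothing.

**What went wrong or disagreed**
- **Height reading:** the fingertips were about 27 mm higher than the reported TCP z. My first close therefore gripped the fixed stem instead of the collar. I saw this in the picture, reopened and corrected, and the forces stayed under 4 N.
- **Press force:** the last reading was 21.8 N straight down, but about 24.4 N with the sideways force included. That is close to the 25 N limit. Readings come only at the end of each call, so a brief higher peak can't be ruled out.

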